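# Gather the closed reagents into the carrier

## Robot

A 6-joint arm with a two-finger parallel gripper is mounted at the origin on the work surface. World frame = base frame: x ahead of the robot, y to its left, z up, the work surface at z = 0. Lengths are in m, angles in rad, forces in N, time in s.
With the tool pointing down it reaches from about 0.3 to 0.775 m from the base axis. Payload 14.6 kg.
Tool frame: the origin (TCP) lies on the mounting face of the last link; the fingertips stand 199 mm ahead of it and the grasp point (between the pads) lies 180 mm ahead of it; z points along the fingers, y is the line along which they close (so a half turn about z gives the same grasp; the last joint's range is limited). The gripper opens to 94 mm and grips with 3 to 60 N. Pads are 16 mm wide; open, the fingers measure 119 mm over their backs; the gripper's body (75 mm by 177 mm) begins 78 mm behind the grasp point.
Start: joints at [-1.248, 0.3, 1.521, -0, 1.321, -0.067], TCP at [0.209, -0.509, 0.405] pointing down, gripper open.
Joint ranges: [-3.03, 3.03], [-0.79, 2.21], [0.23, 2.52], [-1.04, 4.18], [0, 3.07], [-2.55, 2.55]. Speed limits (rad/s): [2.22, 2.22, 2.57, 3.14, 3.14, 3.14].

## Interface

Orientations are given as [roll, pitch, yaw] about the fixed x, y, z axes, in that order (R = Rz(yaw) Ry(pitch) Rx(roll)).
In Python, from station import get_obs, camera, hand_in gives the robot as it stands.
- The arm moves only by the tool apply_moves, never from a script. Its argument "increments" is a list of rows, each an object of numbers: "tx", "ty", "tz": the shift along the tool's x, y, z as a fraction of full scale; "ax", "ay", "az": the turn, a rotation vector about the tool's x, y, z as a fraction of full scale. In form: [{"tx": .., "ty": .., "tz": .., "ax": .., "ay": .., "az": ..}, ...]. A call has 1 to 12 rows; each row shifts and turns the commanded pose from where the row before left it, along the tool's axes as they then stand; what a row does not reach is not made up. Full scale, the value 1, is 30 mm for a shift and 5 degrees for a turn. A row lasts 1/8 s, in which the tool goes at most 62.5 mm and 10.7 degrees, less where a joint would pass 70% of its speed; a pose out of reach is approached as far as the arm can. A call with a number of a shift or a turn outside -1 to 1 is refused whole. A call with a gripper value outside its range is refused whole. "jaw" is the closure, from 0 (fully open) to 1 (shut), set as the call begins (left out, the last holds). The fingers move at their own pace and stop on an object; "force" is the grip in N (left out, the last holds). Time passes only in rows, so rows that do not move let the fingers close. It gives the time, the measured TCP pose, the force, the opening and the grip force at its end, in the units of the state.
- get_obs(): the state, without advancing time (a new reading comes with each control period).
- camera(name): name is "scene" or "top" or "wrist"; returns a dict with "pixels" (384x512x3 uint8, red, green, blue), "camera_matrix" (3x3 intrinsics, pixels), "R" (3x3) and "t" (3): a world point X has camera coordinates R X + t; the wrist camera has in their place "T_tool_cam" (4x4, takes a point from camera to tool coordinates, whose origin is the TCP and whose axes are the flange's). Camera axes: x right, y down, z forward; pixel columns grow to the right and rows downward; lengths in m; the calibration is good to about 2 mm. A picture is of the moment at which its call begins: read the wrist's pose just before it. There is no depth.
- hand_in(): hands the job in; it is judged then, once.
The state is a dict: "time_s": time; "qpos": joint angles; "joint_vel": joint speeds; "tau": joint torques, N m; "ee_pos": TCP position; "eef_rot": TCP orientation; "force": force on the tool from outside, world axes, zero at the start; "moment": the same for the moment, N m; "grip_width": finger opening in m; "grip_force": force on a finger pad.
Only numpy, scipy, OpenCV 4.12 (cv2) and the standard library are available. Lean on these libraries where they do the work, as an engineer would, in place of code of your own. Each camera call takes 0.05 s, during which the arm holds its last target. There are 200 camera calls.

## Task

Clear the bench: stand each of the four closed containers in the bottle carrier, each in the well made for it (the square bottle, turned to suit, in the square well; the three round ones by diameter, smallest container in the smallest round well, largest in the largest). The uncapped bottle and the uncapped jar are still in use, so leave them standing where they are. Keep the bottles and jars upright and set them down rather than drop them.

Things in the scene. Friction and masses are not known exactly. Their poses are not given: they have to be found in the camera images.
- amber_bottle: Closed tall amber glass bottle with a paper label band and a ribbed white screw cap. Round body 44 mm in diameter up to 70 mm, shoulder narrowing to the neck at 82 mm; cap 29 mm in diameter from 84 mm to the top at 108 mm. Grip it by the cap, fingertips no lower than 80 mm. About 170 g. Origin: centre of the underside, z up along its axis.
- jar: Closed squat amber glass jar with a paper label band and a ribbed black lid. Round body 56 mm in diameter up to 46 mm, shoulder to 50 mm; lid 48 mm in diameter from 51 mm to the top at 75 mm. Grip it by the lid, fingertips no lower than 51 mm. About 150 g. Origin: centre of the underside, z up along its axis.
- dropper: Closed small amber glass dropper bottle with a paper label band. Round body 30 mm in diameter up to 48 mm, shoulder to 56 mm; black ribbed collar 21 mm in diameter from 58 to 76 mm, and on it a dark rubber teat 12 mm in diameter up to the top at 104 mm. Grip it by the collar, fingertips no lower than 56 mm. About 60 g. Origin: centre of the underside, z up along its axis.
- square_bottle: Closed white plastic bottle with a square body, 40 by 40 mm with rounded edges, up to 64 mm; paper label; shoulder to 69 mm; ribbed white screw cap 26 mm in diameter from 73 mm to the top at 95 mm. Grip it by the cap, fingertips no lower than 69 mm. About 90 g. Origin: centre of the underside, z up, x and y across its flat sides.
- open_bottle: Look-alike, still in use: the same tall amber glass bottle as amber_bottle (44 mm in diameter) but with no cap, its open neck 23 mm in diameter ending at 104 mm. Origin: centre of the underside, z up.
- open_jar: Look-alike, still in use: the same squat amber glass jar as jar (56 mm in diameter) but with no lid, open and empty, its mouth 45 mm in diameter with the rim at 64 mm. Origin: centre of the underside, z up.
- insert_small: White plastic insert block, 87 by 87 by 34 mm, one of four set two by two, 88 mm apart, in any arrangement, in the grey carrier. It has the smallest round well: 46 mm in diameter, 28 mm deep, black pad at the bottom. Origin: centre of the block's underside, 5 mm above the bench; z up, x and y along its sides. The well is central; its bottom is 6 mm above the origin, its rim 34 mm.
- insert_medium: The like insert block with the middle-sized round well, 60 mm in diameter. Same block size, depth and origin as insert_small. The carrier around the blocks is a fixed open tray, 188 by 188 mm outside, with walls 5 mm thick and 45 mm high above the bench, and a wire handle standing out 27 mm on two opposite sides.
- insert_large: The like insert block in the carrier with the largest round well, 72 mm in diameter. Same block size, depth and origin as insert_small.
- insert_square: The like insert block in the carrier with a square well, 56 by 56 mm (the square bottle goes in only when turned with its sides along the well's, within about 20 degrees). Same block size, depth and origin as insert_small.

How it is judged:
By the outcome, as a careful person would: the job done as asked, in the order asked, and still so for the second after the job is handed in, with the robot touching nothing.
It also fails if it takes over 106 s, if anything falls off the work surface, if the arm or the gripper's body presses on something with over 40 N, if the wrist force passes 120 N, or if a joint passes its speed limit or range.

## Working session

There is one attempt and no reset: what is moved stays moved. The work goes in short steps, Python scripts to look and compute and a tool call to move; the robot and the scene stay as the last step left them, time stands still between calls to the robot, and variables do not carry over. Pictures are saved under pics/ and viewed, at most 14 in all, crops included, and the job is handed in when it is done.

Besides the shell and the picture viewer there is one more tool, called after "Call:" in YAML: its name, and indented under it one key for each argument. apply_moves: Moves the arm, as the interface text tells. Its arguments: {"type":"object","properties":{"increments":{"type":"array"},"jaw":{"type":"number"},"force":{"type":"number"}},"required":["increments"]}

```bash
mkdir -p pics; ls
cat > h.py <<'E'
import numpy as np, cv2
from station import get_obs, camera
def snap(name,fn):
    c=camera(name); cv2.imwrite('pics/'+fn+'.png',cv2.cvtColor(c['pixels'],cv2.COLOR_RGB2BGR))
    np.savez('pics/'+fn+'.npz',**{k:np.array(v) for k,v in c.items()}); return c
def ray(c,u,v,z):
    d=c['R'].T@np.linalg.inv(c['camera_matrix'])@np.array([u,v,1.]); o=-c['R'].T@c['t']
    return o+d*(z-o[2])/d[2]
E
python3 - <<'E'
from h import *
o=get_obs(); print(o)
for n in('top','scene'):
    c=snap(n,n+'0'); print(n,c['camera_matrix'],c['R'],c['t'])
E
```

```text
pics
{'time_s': 0.0, 'qpos': array([-1.24757764e+00,  3.00473683e-01,  1.52157530e+00,  4.61188851e-05,
        1.32072372e+00, -6.66049262e-02]), 'joint_vel': array([-0.0009663 , -0.00147998, -0.00052789,  0.00085367, -0.0001455 ,
       -0.00071019]), 'tau': array([ 2.45981873e-04, -5.31799686e+01, -3.52739668e+01,  7.08237151e-02,
        2.44207936e-02, -1.11051977e-04]), 'ee_pos': array([ 0.20900131, -0.50870697,  0.40408723]), 'eef_rot': array([-3.14041819e+00, -1.23111073e-04,  3.89812105e-01]), 'force': array([ 0.19401198,  0.66237237, -0.62049518]), 'moment': array([-7.36797438e-03,  3.11026189e-02, -5.33050539e-05]), 'grip_force': 0.0, 'grip_width': 0.0940572854063643}
top [[442.70689485   0.         257.25472889]
 [  0.         442.70689485 189.9439564 ]
 [  0.           0.           1.        ]] [[ 0.01831097 -0.99967347  0.01782319]
 [-0.9969501  -0.01960786 -0.07553832]
 [ 0.07586313 -0.01638565 -0.9969836 ]] [-0.02142714  0.50621435  1.04723637]
scene [[465.63114303   0.         252.98166647]
 [  0.         465.63114303 190.23513761]
 [  0.           0.           1.        ]] [[-0.64293756  0.76591434 -0.0025532 ]
 [ 0.65826606  0.55086319 -0.51306485]
 [-0.39155726 -0.33154934 -0.85834605]] [ 0.31284174 -0.30384394  1.43095222]
```

View pics/top0.png

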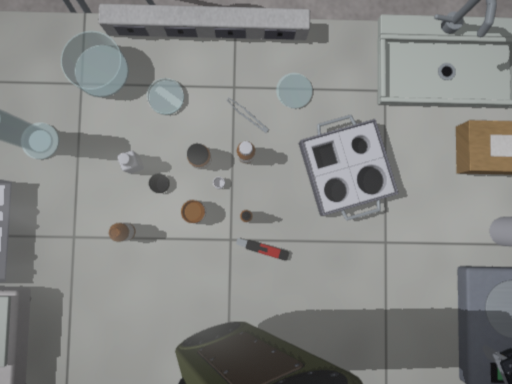

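View pics/scene0.png

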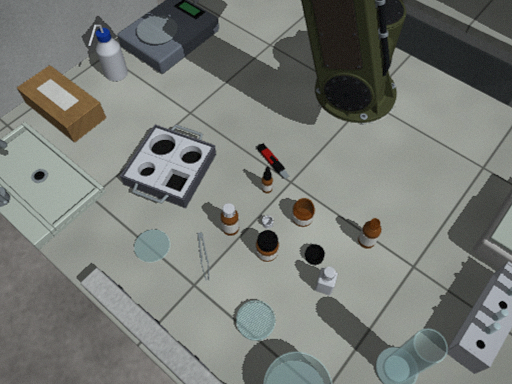

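Top view: amber_bottle cap (246,149), jar lid (199,155), dropper (246,215), square bottle (127,160), open jar (193,211), open bottle (120,232), and a loose lid (159,184) and cap (220,183). The carrier is at (348,168): square well at (325,154), small (360,145), medium (335,189), large (370,180). The scene view agrees.

Run:
```python
from h import *
im=cv2.imread('pics/top0.png')
a=cv2.resize(im[125:240,90:275],None,fx=4.3,fy=4.3,interpolation=cv2.INTER_CUBIC)
cv2.imwrite('pics/crop1.png',a)
c=np.load('pics/top0.npz')
g=cv2.cvtColor(im,cv2.COLOR_BGR2GRAY)
# wells: dark blobs inside carrier, rim z .039
m=np.zeros_like(g); m[130:205,310:390]=(g[130:205,310:390]<60)*255
n,l,s,ce=cv2.connectedComponentsWithStats(m)
for i in range(1,n):
    if s[i,4]>40: print('dark',s[i],ce[i],ray(c,*ce[i],.02).round(4))
m=np.zeros_like(g); m[110:225,290:405]=(g[110:225,290:405]>165)*255
n,l,s,ce=cv2.connectedComponentsWithStats(m)
for i in range(1,n):
    if s[i,4]>100: print('white',s[i],ce[i],ray(c,*ce[i],.039).round(4))
m2=(m>0)
cn,_=cv2.findContours(m,cv2.RETR_EXTERNAL,cv2.CHAIN_APPROX_NONE)
pts=np.vstack([k for k in cn if cv2.contourArea(k)>100]).reshape(-1,2)
w=np.array([ray(c,*p,.039)[:2] for p in pts]).astype(np.float32); r=cv2.minAreaRect(w);print('rect',r)
for nm,u,v,z in [('amber',246,149,.1),('jar',199,155,.075),('drop',246.5,215,.09),('sq',125,158,.095),('ojar',193,211,.064),('obot',118,231,.1),('lid',159,184,.02),('cap',220,183,.02)]:
    print(nm,ray(c,u,v,z).round(3))
print(camera('wrist')['T_tool_cam'])
```

```text
dark [353 138  13  15 156] [358.8974359  144.85897436] [ 0.6215 -0.2574  0.02  ]
dark [314 144  21  23 304] [323.71381579 154.        ] [ 0.5972 -0.1716  0.02  ]
dark [358 167  24  26 483] [369.41614907 179.64803313] [ 0.5368 -0.2831  0.02  ]
dark [325 180  13  21 118] [329.83050847 188.66949153] [ 0.513 -0.187  0.02 ]
white [ 306  124   88   88 2867] [348.98709452 164.59539588] [ 0.5699 -0.229   0.039 ]
rect ((0.5652349591255188, -0.2283107340335846), (0.17156219482421875, 0.17094279825687408), 17.22835922241211)
amber [0.592 0.016 0.1  ]
jar [0.58  0.124 0.075]
drop [0.444 0.012 0.09 ]
sq [0.567 0.287 0.095]
ojar [0.452 0.135 0.064]
obot [0.404 0.294 0.1  ]
lid [0.516 0.224 0.02 ]
cap [0.521 0.078 0.02 ]
[[ 3.53185334e-04 -9.62605184e-01 -2.70907981e-01  7.99363140e-02]
 [ 9.99999914e-01  3.98284957e-04 -1.11498603e-04  7.78254972e-04]
 [ 2.15227707e-04 -2.70907918e-01  9.62605243e-01  1.94866419e-02]
 [ 0.00000000e+00  0.00000000e+00  0.00000000e+00  1.00000000e+00]]
```

View pics/crop1.png

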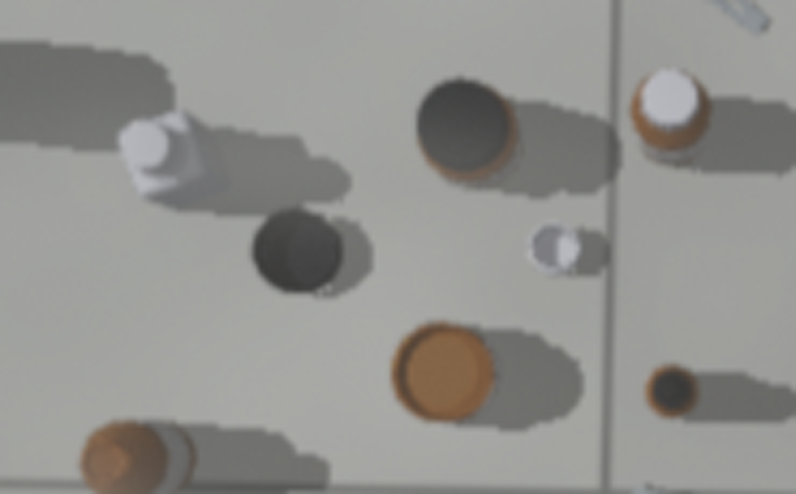

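Crop: square bottle cap centre (124.4,159.0) in full-image pixels, amber cap (245.8,147.6), jar lid (197.7,154.1), dropper (246,215.9). The small well is far right, square far left, large near right and medium near left. I'll go over the carrier and take one close look.

Call:
apply_moves:
  increments:
    - {"az": 0.9}
    - {"az": 0.9}
    - {"az": 0.9}
    - {"az": 0.9}
    - {"az": 0.87}

```text
schema error: expected keys tx, ty, tz, ax, ay, az
```

Call:
apply_moves:
  increments:
    - {"tx": 1,"ty": -0.8}
    - {"tx": 1,"ty": -0.8}
    - {"tx": 1,"ty": -0.8}
    - {"tx": 1,"ty": -0.8}
    - {"tx": 1,"ty": -0.8}
    - {"tx": 1,"ty": -0.8}
    - {"tx": 1,"ty": -0.8}
    - {"tx": 1,"ty": -0.8}
    - {"tx": 1,"ty": -0.8}
    - {"tx": 1,"ty": -1}
    - {"tx": 1,"ty": -1}
    - {}

```text
schema error: expected keys tx, ty, tz, ax, ay, az
```

```bash
cat >> h.py <<'E'
from scipy.spatial.transform import Rotation as Ro
def wsnap(fn):
    o=get_obs(); c=camera('wrist'); T=np.eye(4)
    T[:3,:3]=Ro.from_euler('xyz',o['eef_rot']).as_matrix(); T[:3,3]=o['ee_pos']
    W=np.linalg.inv(T@np.array(c['T_tool_cam']))
    c=dict(pixels=c['pixels'],camera_matrix=np.array(c['camera_matrix']),R=W[:3,:3],t=W[:3,3])
    cv2.imwrite('pics/'+fn+'.png',cv2.cvtColor(c['pixels'],cv2.COLOR_RGB2BGR)); np.savez('pics/'+fn+'.npz',**c)
    print('t',o['time_s'],'pos',o['ee_pos'].round(4),'rot',o['eef_rot'].round(3),'q',o['qpos'].round(2)); return c
E
python3 - <<'E'
from h import *
c=wsnap('w1'); print(c['camera_matrix'][0,0])
E
```

```text
t 0.15 pos [ 0.209  -0.5087  0.4042] rot [-3.141 -0.     0.39 ] q [-1.25  0.3   1.52  0.    1.32 -0.07]
307.46271327542024
```

View pics/w1.png

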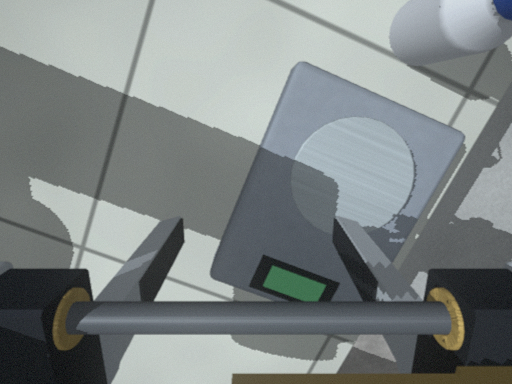

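The rows need all six keys, so the arm hasn't moved. The picture only shows the balance, with the fingertips at about row 225. I'll send the moves again in full.

Call:
apply_moves:
  increments:
    - {"tx": 0,"ty": 0,"tz": 0,"ax": 0,"ay": 0,"az": 0.9}
    - {"tx": 0,"ty": 0,"tz": 0,"ax": 0,"ay": 0,"az": 0.9}
    - {"tx": 0,"ty": 0,"tz": 0,"ax": 0,"ay": 0,"az": 0.9}
    - {"tx": 0,"ty": 0,"tz": 0,"ax": 0,"ay": 0,"az": 0.9}
    - {"tx": 0,"ty": 0,"tz": 0,"ax": 0,"ay": 0,"az": 0.87}

```text
time_s: 0.82
ee_pos: [0.209, -0.5087, 0.4045]
eef_rot: [-3.141, 0.0, -0.003]
force: [-0.2, -0.1, -0.8]
grip_width: 0.0939
grip_force: 0.0
```

Call:
apply_moves:
  increments:
    - {"tx": 0.97,"ty": -0.94,"tz": 0,"ax": 0,"ay": 0,"az": 0}
    - {"tx": 0.97,"ty": -0.94,"tz": 0,"ax": 0,"ay": 0,"az": 0}
    - {"tx": 0.97,"ty": -0.94,"tz": 0,"ax": 0,"ay": 0,"az": 0}
    - {"tx": 0.97,"ty": -0.94,"tz": 0,"ax": 0,"ay": 0,"az": 0}
    - {"tx": 0.97,"ty": -0.94,"tz": 0,"ax": 0,"ay": 0,"az": 0}
    - {"tx": 0.97,"ty": -0.94,"tz": 0,"ax": 0,"ay": 0,"az": 0}
    - {"tx": 0.97,"ty": -0.94,"tz": 0,"ax": 0,"ay": 0,"az": 0}
    - {"tx": 0.97,"ty": -0.94,"tz": 0,"ax": 0,"ay": 0,"az": 0}
    - {"tx": 0.97,"ty": -0.94,"tz": 0,"ax": 0,"ay": 0,"az": 0}
    - {"tx": 0.97,"ty": -0.94,"tz": 0,"ax": 0,"ay": 0,"az": 0}
    - {"tx": 0,"ty": 0,"tz": 0,"ax": 0,"ay": 0,"az": 0}

```text
time_s: 2.2
ee_pos: [0.5013, -0.2252, 0.4043]
eef_rot: [-3.141, 0.0, 0.003]
force: [0.6, 0.6, -0.2]
grip_width: 0.0943
grip_force: 0.0
```

Run:
```python
from h import *
c=wsnap('w2')
```

```text
t 2.2 pos [ 0.5013 -0.2252  0.4043] rot [-3.141e+00  0.000e+00  3.000e-03] q [-0.49  0.3   1.52  0.    1.32  1.08]
```

View pics/w2.png

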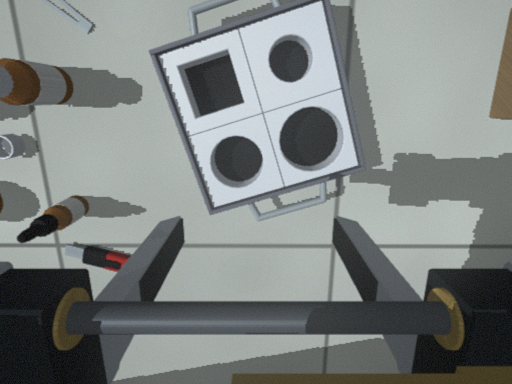

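The carrier is fully in view, with wells small (291,58), large (311,137), medium (237,160) and square (213,84). I'll fit the rims at z = 0.039.

Run:
```python
from h import *
c=np.load('pics/w2.npz'); g=cv2.cvtColor(c['pixels'],cv2.COLOR_RGB2GRAY)
print(g[58,255:330:3],g[137,270:350:4])
m=((g>175)*255).astype(np.uint8); m[:,:150]=0;m[215:]=0
m=cv2.morphologyEx(m,cv2.MORPH_CLOSE,np.ones((3,3)))
cn,h=cv2.findContours(m,cv2.RETR_CCOMP,cv2.CHAIN_APPROX_NONE)
for k,hh in zip(cn,h[0]):
    if cv2.contourArea(k)<500: continue
    w=np.array([ray(c,*p,.039)[:2] for p in k.reshape(-1,2)]).astype(np.float32)
    print('hole' if hh[3]>=0 else 'outer',cv2.contourArea(k),cv2.minEnclosingCircle(w),cv2.minAreaRect(w))
```

```text
[216 211 215 213 203  56  60  58  57  56  58  55  63  65  60  67  63  59
 165 185 212 211 210 213 211] [166 209 201  59  58  53  54  61  58  57  57  61  59  54  57  59  56 157
 168 211]
outer 2327.0 ((0.4682263731956482, -0.4071683883666992), 0.08660851418972015) ((0.47343960404396057, -0.40722495317459106), (0.046882811933755875, 0.17000533640384674), 0.18325714766979218)
outer 3560.0 ((0.5388926863670349, -0.12880083918571472), 0.08391901850700378) ((0.5377599596977234, -0.13440260291099548), (0.06003493070602417, 0.1616438329219818), 84.72920989990234)
outer 17760.5 ((0.6018426418304443, -0.4186016321182251), 0.11986830085515976) ((0.5999501347541809, -0.4156700670719147), (0.1907549798488617, 0.15453825891017914), 12.747559547424316)
outer 25809.5 ((0.5683320164680481, -0.23055580258369446), 0.12266677618026733) ((0.5681167244911194, -0.23023785650730133), (0.17518138885498047, 0.17391684651374817), 17.176355361938477)
hole 2255.0 ((0.5128859281539917, -0.20046047866344452), 0.031696565449237823) ((0.5130758881568909, -0.200200617313385), (0.06136518716812134, 0.06258249282836914), 45.14401626586914)
hole 3378.5 ((0.5388747453689575, -0.28427860140800476), 0.03748507425189018) ((0.5389390587806702, -0.28438901901245117), (0.07287938892841339, 0.07343935966491699), 45.44557571411133)
hole 3108.0 ((0.5972799062728882, -0.17440688610076904), 0.04014994949102402) ((0.5969451069831848, -0.174578458070755), (0.0590294785797596, 0.05916399136185646), 17.108768463134766)
hole 1731.5 ((0.6228312849998474, -0.25856703519821167), 0.024516301229596138) ((0.6231102347373962, -0.2581395208835602), (0.046972718089818954, 0.04764498397707939), 44.62936782836914)
```

Call:
apply_moves:
  increments:
    - {"tx": -0.15,"ty": -1,"tz": 0,"ax": 0,"ay": 0,"az": 0}
    - {"tx": -0.15,"ty": -1,"tz": 0,"ax": 0,"ay": 0,"az": 0}
    - {"tx": -0.15,"ty": -1,"tz": 0,"ax": 0,"ay": 0,"az": 0}
    - {"tx": -0.15,"ty": -1,"tz": 0,"ax": 0,"ay": 0,"az": 0}
    - {"tx": -0.15,"ty": -1,"tz": 0,"ax": 0,"ay": 0,"az": 0}
    - {"tx": -0.15,"ty": -1,"tz": 0,"ax": 0,"ay": 0,"az": 0}
    - {"tx": -0.15,"ty": -1,"tz": 0,"ax": 0,"ay": 0,"az": 0}
    - {"tx": -0.15,"ty": -1,"tz": 0,"ax": 0,"ay": 0,"az": 0}
    - {"tx": -0.15,"ty": -1,"tz": 0,"ax": 0,"ay": 0,"az": 0}
    - {"tx": -0.15,"ty": -1,"tz": 0,"ax": 0,"ay": 0,"az": 0}
    - {"tx": -0.15,"ty": -1,"tz": 0,"ax": 0,"ay": 0,"az": 0}
    - {"tx": 0,"ty": 0,"tz": 0,"ax": 0,"ay": 0,"az": 0}

```text
time_s: 3.75
ee_pos: [0.4503, 0.1035, 0.4047]
eef_rot: [3.142, -0.0, 0.001]
force: [0.0, 0.5, -0.4]
grip_width: 0.0941
grip_force: 0.0
```

Run:
```python
from h import *
c=wsnap('w3')
im=cv2.imread('pics/w3.png'); cv2.imwrite('pics/w3c.png',cv2.resize(im[:290],None,fx=1.56,fy=1.56,interpolation=cv2.INTER_CUBIC))
```

```text
t 3.75 pos [0.4503 0.1035 0.4047] rot [ 3.142e+00 -0.000e+00  1.000e-03] q [ 0.15  0.1   1.76 -0.    1.28  1.72]
```

View pics/w3c.png

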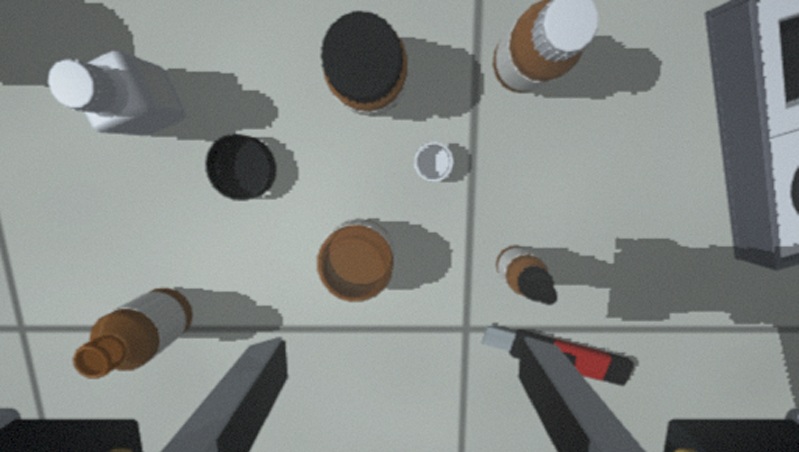

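In full-image pixels: amber cap top (365,16), jar lid top (232,29), square cap top (46,54), dropper teat tip about (350,187). The open jar (228,168) and open bottle (60,228) stay put.

Run:
```python
from h import *
w=np.load('pics/w3.npz'); t=np.load('pics/top0.npz')
for n,pw,pt,z in [('amber',(364.8,16),(245.8,147.6),.108),('jar',(232.3,28.8),(197.7,154.1),.075),('sq',(46.1,53.8),(124.4,159),.095),('drop teat',(350,187.5),(246,215.9),.104),('drop collar',(343,180),(246,215.9),.076)]:
    print(n,ray(w,*pw,z).round(4),ray(t,*pt,z).round(4))
# dropper label base: white-ish; square bottle base contour
```

```text
amber [0.5959 0.0168 0.108 ] [0.5937 0.0168 0.108 ]
jar [0.593  0.1268 0.075 ] [0.582  0.1271 0.075 ]
sq [0.5689 0.2886 0.095 ] [0.5644 0.288  0.095 ]
drop teat [0.4502 0.0156 0.104 ] [0.4422 0.0134 0.104 ]
drop collar [0.4503 0.0148 0.076 ] [0.4426 0.0136 0.076 ]
```

Call:
apply_moves:
  increments:
    - {"tx": 0,"ty": 0.75,"tz": 0.5,"ax": 0,"ay": 0,"az": 0}
    - {"tx": 0,"ty": 0.75,"tz": 0.8,"ax": 0,"ay": 0,"az": 0}
    - {"tx": -0.1,"ty": 0.75,"tz": 0.8,"ax": 0,"ay": 0,"az": 0}
    - {"tx": 0,"ty": 0.73,"tz": 0.8,"ax": 0,"ay": 0,"az": 0}
    - {"tx": 0,"ty": 0,"tz": 0,"ax": 0,"ay": 0,"az": 0}

```text
time_s: 4.42
ee_pos: [0.4473, 0.0119, 0.3166]
eef_rot: [3.142, 0.003, -0.004]
force: [0.5, -0.2, 0.2]
grip_width: 0.0941
grip_force: 0.0
```

Run:
```python
from h import *
c=wsnap('w4')
im=cv2.imread('pics/w4.png'); cv2.imwrite('pics/w4c.png',cv2.resize(im[100:320,130:390],None,fx=2.5,fy=2.5))
P=c['R']@np.array([.4475,.014,.104])+c['t']; print((c['camera_matrix']@P/P[2]))
```

```text
t 4.425 pos [0.4473 0.0119 0.3166] rot [ 3.142e+00  3.000e-03 -4.000e-03] q [-0.06  0.17  1.9  -0.    1.07  1.52]
[254.36436366 222.02833821   1.        ]
```

View pics/w4c.png

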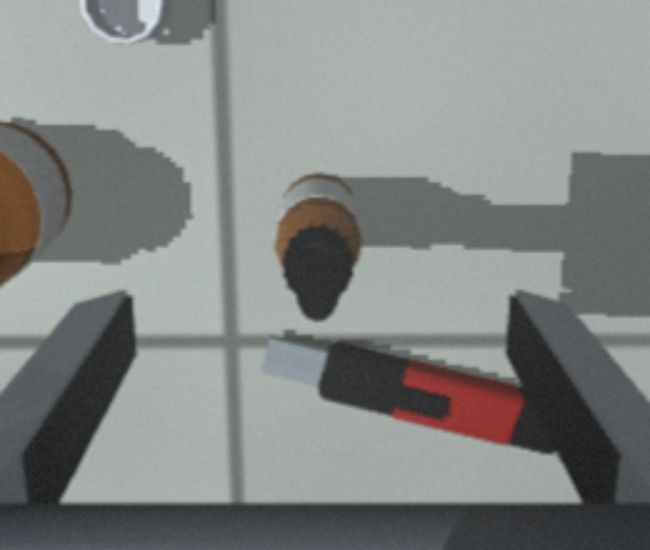

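The teat tip is at (257,222), so the dropper is centred under the grip within 2 mm. I'll descend, grip and lift.

Call:
apply_moves:
  increments:
    - {"tx": 0,"ty": 0,"tz": 0.8,"ax": 0,"ay": 0,"az": 0}
    - {"tx": 0,"ty": 0,"tz": 0.7,"ax": 0,"ay": 0,"az": 0}
    - {"tx": 0,"ty": 0,"tz": 0.48,"ax": 0,"ay": 0,"az": 0}
    - {"tx": 0,"ty": 0,"tz": 0,"ax": 0,"ay": 0,"az": 0}

```text
time_s: 4.97
ee_pos: [0.4477, 0.014, 0.2582]
eef_rot: [-3.142, 0.001, -0.0]
force: [0.0, -0.0, -0.1]
grip_width: 0.0939
grip_force: 0.0
```

Call:
apply_moves:
  increments:
    - {"tx": 0,"ty": 0,"tz": 0,"ax": 0,"ay": 0,"az": 0}
    - {"tx": 0,"ty": 0,"tz": 0,"ax": 0,"ay": 0,"az": 0}
    - {"tx": 0,"ty": 0,"tz": 0,"ax": 0,"ay": 0,"az": 0}
    - {"tx": 0,"ty": 0,"tz": 0,"ax": 0,"ay": 0,"az": 0}
    - {"tx": 0,"ty": 0,"tz": 0,"ax": 0,"ay": 0,"az": 0}
    - {"tx": 0,"ty": 0,"tz": 0,"ax": 0,"ay": 0,"az": 0}
  jaw: 1
  force: 20

```text
time_s: 5.72
ee_pos: [0.4476, 0.0138, 0.2583]
eef_rot: [-3.142, 0.0, -0.0]
force: [0.2, -0.6, -0.8]
grip_width: 0.0373
grip_force: 0.0
```

Call:
apply_moves:
  increments:
    - {"tx": 0,"ty": 0,"tz": 0,"ax": 0,"ay": 0,"az": 0}
    - {"tx": 0,"ty": 0,"tz": 0,"ax": 0,"ay": 0,"az": 0}
    - {"tx": 0,"ty": 0,"tz": 0,"ax": 0,"ay": 0,"az": 0}
    - {"tx": 0,"ty": 0,"tz": 0,"ax": 0,"ay": 0,"az": 0}

```text
time_s: 6.22
ee_pos: [0.4476, 0.0138, 0.2582]
eef_rot: [-3.142, 0.0, -0.0]
force: [-0.9, -0.9, -0.9]
grip_width: 0.02
grip_force: 20.0
```

Call:
apply_moves:
  increments:
    - {"tx": 0,"ty": 0,"tz": -0.5,"ax": 0,"ay": 0,"az": 0}
    - {"tx": 0,"ty": 0,"tz": -1,"ax": 0,"ay": 0,"az": 0}
    - {"tx": 0,"ty": 0,"tz": -1,"ax": 0,"ay": 0,"az": 0}
    - {"tx": 0,"ty": 0,"tz": 0,"ax": 0,"ay": 0,"az": 0}

```text
time_s: 6.72
ee_pos: [0.4478, 0.0138, 0.3358]
eef_rot: [3.141, -0.005, -0.0]
force: [1.3, -0.3, -1.0]
grip_width: 0.0208
grip_force: 20.0
```

Call:
apply_moves:
  increments:
    - {"tx": 0.3,"ty": 0.45,"tz": 0,"ax": 0,"ay": 0,"az": 0}
    - {"tx": 0.58,"ty": 0.9,"tz": 0,"ax": 0,"ay": 0,"az": 0}
    - {"tx": 0.58,"ty": 0.9,"tz": 0,"ax": 0,"ay": 0,"az": 0}
    - {"tx": 0.58,"ty": 0.9,"tz": 0,"ax": 0,"ay": 0,"az": 0}
    - {"tx": 0.58,"ty": 0.9,"tz": 0,"ax": 0,"ay": 0,"az": 0}
    - {"tx": 0.58,"ty": 0.9,"tz": 0,"ax": 0,"ay": 0,"az": 0}
    - {"tx": 0.58,"ty": 0.9,"tz": 0,"ax": 0,"ay": 0,"az": 0}
    - {"tx": 0.58,"ty": 0.9,"tz": 0,"ax": 0,"ay": 0,"az": 0}
    - {"tx": 0.58,"ty": 0.9,"tz": 0,"ax": 0,"ay": 0,"az": 0}
    - {"tx": 0.58,"ty": 0.9,"tz": 0,"ax": 0,"ay": 0,"az": 0}
    - {"tx": 0.33,"ty": 0.52,"tz": 0,"ax": 0,"ay": 0,"az": 0}
    - {"tx": 0,"ty": 0,"tz": 0,"ax": 0,"ay": 0,"az": 0}

```text
time_s: 8.22
ee_pos: [0.623, -0.26, 0.3311]
eef_rot: [-3.141, 0.002, -0.002]
force: [0.1, -0.4, -0.6]
grip_width: 0.0204
grip_force: 20.0
```

Run:
```python
from h import *
c=wsnap('w5')
cv2.imwrite('pics/w5c.png',cv2.resize(cv2.imread('pics/w5.png')[100:320,130:390],None,fx=2.5,fy=2.5))
```

```text
t 8.225 pos [ 0.623  -0.26    0.3311] rot [-3.141e+00  2.000e-03 -2.000e-03] q [-0.45  0.64  1.2  -0.    1.3   1.12]
```

View pics/w5c.png

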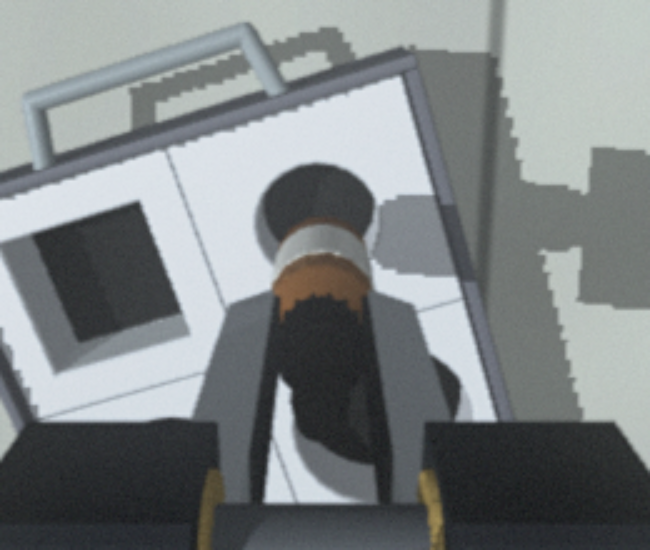

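The dropper is held upright above the small well and lines up with it. I'll lower it, release and lift.

Call:
apply_moves:
  increments:
    - {"tx": 0,"ty": 0,"tz": 0.6,"ax": 0,"ay": 0,"az": 0}
    - {"tx": 0,"ty": 0,"tz": 0.6,"ax": 0,"ay": 0,"az": 0}
    - {"tx": 0,"ty": 0,"tz": 0.45,"ax": 0,"ay": 0,"az": 0}
    - {"tx": 0,"ty": 0,"tz": 0.27,"ax": 0,"ay": 0,"az": 0}
    - {"tx": 0,"ty": 0,"tz": 0.1,"ax": 0,"ay": 0,"az": 0}
    - {"tx": 0,"ty": 0,"tz": 0,"ax": 0,"ay": 0,"az": 0}
    - {"tx": 0,"ty": 0,"tz": 0,"ax": 0,"ay": 0,"az": 0}

```text
time_s: 9.15
ee_pos: [0.6231, -0.2584, 0.2732]
eef_rot: [3.141, -0.001, -0.0]
force: [0.3, 0.4, -0.7]
grip_width: 0.0201
grip_force: 20.0
```

Call:
apply_moves:
  increments:
    - {"tx": 0,"ty": 0,"tz": 0.05,"ax": 0,"ay": 0,"az": 0}
    - {"tx": 0,"ty": 0,"tz": 0.05,"ax": 0,"ay": 0,"az": 0}
    - {"tx": 0,"ty": 0,"tz": 0.03,"ax": 0,"ay": 0,"az": 0}
    - {"tx": 0,"ty": 0,"tz": 0,"ax": 0,"ay": 0,"az": 0}

```text
time_s: 9.65
ee_pos: [0.6231, -0.2584, 0.2692]
eef_rot: [3.141, -0.001, -0.0]
force: [-0.4, -0.0, 4.2]
grip_width: 0.0201
grip_force: 20.0
```

Call:
apply_moves:
  increments:
    - {"tx": 0,"ty": 0,"tz": 0,"ax": 0,"ay": 0,"az": 0}
    - {"tx": 0,"ty": 0,"tz": 0,"ax": 0,"ay": 0,"az": 0}
    - {"tx": 0,"ty": 0,"tz": 0,"ax": 0,"ay": 0,"az": 0}
    - {"tx": 0,"ty": 0,"tz": 0,"ax": 0,"ay": 0,"az": 0}
  jaw: 0.5

```text
time_s: 10.15
ee_pos: [0.6231, -0.2583, 0.2686]
eef_rot: [-3.142, 0.0, -0.0]
force: [0.1, 0.2, 0.5]
grip_width: 0.0471
grip_force: 0.0
```

Call:
apply_moves:
  increments:
    - {"tx": 0,"ty": 0,"tz": -0.5,"ax": 0,"ay": 0,"az": 0}
    - {"tx": 0,"ty": 0,"tz": -1,"ax": 0,"ay": 0,"az": 0}
    - {"tx": 0,"ty": 0,"tz": -1,"ax": 0,"ay": 0,"az": 0}
    - {"tx": 0,"ty": 0,"tz": 0,"ax": 0,"ay": 0,"az": 0}

```text
time_s: 10.65
ee_pos: [0.6232, -0.2584, 0.3473]
eef_rot: [3.139, -0.005, -0.0]
force: [-0.5, -0.1, -0.5]
grip_width: 0.0467
grip_force: 0.0
```

Call:
apply_moves:
  increments:
    - {"tx": -0.1,"ty": -1,"tz": 0,"ax": 0,"ay": 0,"az": 0}
    - {"tx": -0.1,"ty": -1,"tz": 0,"ax": 0,"ay": 0,"az": 0}
    - {"tx": -0.1,"ty": -1,"tz": 0,"ax": 0,"ay": 0,"az": 0}
    - {"tx": -0.1,"ty": -1,"tz": 0,"ax": 0,"ay": 0,"az": 0}
    - {"tx": -0.1,"ty": -1,"tz": 0,"ax": 0,"ay": 0,"az": 0}
    - {"tx": -0.1,"ty": -1,"tz": 0,"ax": 0,"ay": 0,"az": 0}
    - {"tx": -0.1,"ty": -1,"tz": 0,"ax": 0,"ay": 0,"az": 0}
    - {"tx": -0.1,"ty": -1,"tz": 0,"ax": 0,"ay": 0,"az": 0}
    - {"tx": -0.1,"ty": -1,"tz": 0,"ax": 0,"ay": 0,"az": 0}
    - {"tx": -0.1,"ty": -1,"tz": 0,"ax": 0,"ay": 0,"az": 0}
    - {"tx": -0.1,"ty": -1,"tz": 0,"ax": 0,"ay": 0,"az": 0}
    - {"tx": -0.1,"ty": -1,"tz": 0,"ax": 0,"ay": 0,"az": 0}
  jaw: 0

```text
time_s: 12.15
ee_pos: [0.5869, 0.1026, 0.3432]
eef_rot: [3.141, 0.001, -0.0]
force: [0.7, -0.3, 0.7]
grip_width: 0.0942
grip_force: 0.0
```

Call:
apply_moves:
  increments:
    - {"tx": 0,"ty": -0.84,"tz": 0,"ax": 0,"ay": 0,"az": 0}
    - {"tx": 0,"ty": 0,"tz": 0.9,"ax": 0,"ay": 0,"az": 0}
    - {"tx": 0,"ty": 0,"tz": 0.5,"ax": 0,"ay": 0,"az": 0}
    - {"tx": 0,"ty": 0,"tz": 0,"ax": 0,"ay": 0,"az": 0}

```text
time_s: 12.65
ee_pos: [0.5871, 0.1266, 0.3005]
eef_rot: [3.141, 0.003, -0.001]
force: [0.1, -1.3, 1.0]
grip_width: 0.0942
grip_force: 0.0
```

Run:
```python
from h import *
c=wsnap('w6')
cv2.imwrite('pics/w6c.png',cv2.resize(cv2.imread('pics/w6.png')[60:320,100:420],None,fx=2.2,fy=2.2))
for x in (.58,.587,.594):
    P=c['R']@np.array([x,.127,.075])+c['t']; print((c['camera_matrix']@P/P[2]), 307*.024/P[2])
```

```text
t 12.65 pos [0.5871 0.1266 0.3005] rot [ 3.141e+00  3.000e-03 -1.000e-03] q [ 0.15  0.51  1.48 -0.    1.15  1.72]
[256.79884925 224.4815341    1.        ] 33.21516985627121
[256.78563126 215.40002245   1.        ] 33.50419867512741
[256.77218121 206.15907403   1.        ] 33.79830173927913
```

View pics/w6c.png

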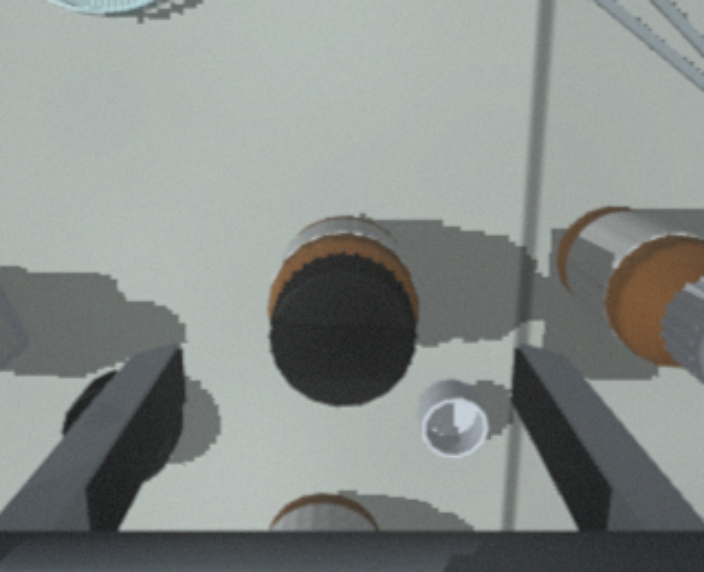

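The lid top is centred at (256,210), which puts the jar at x = 0.591. I'll shift +4 mm, descend and grip.

Call:
apply_moves:
  increments:
    - {"tx": 0.13,"ty": 0,"tz": 0.6,"ax": 0,"ay": 0,"az": 0}
    - {"tx": 0,"ty": 0,"tz": 0.6,"ax": 0,"ay": 0,"az": 0}
    - {"tx": 0,"ty": 0,"tz": 0.4,"ax": 0,"ay": 0,"az": 0}
    - {"tx": 0,"ty": 0,"tz": 0,"ax": 0,"ay": 0,"az": 0}

```text
time_s: 13.2
ee_pos: [0.5909, 0.1268, 0.2524]
eef_rot: [3.141, 0.002, -0.0]
force: [1.2, -1.4, -0.5]
grip_width: 0.0943
grip_force: 0.0
```

Call:
apply_moves:
  increments:
    - {"tx": 0,"ty": 0,"tz": 0,"ax": 0,"ay": 0,"az": 0}
    - {"tx": 0,"ty": 0,"tz": 0,"ax": 0,"ay": 0,"az": 0}
    - {"tx": 0,"ty": 0,"tz": 0,"ax": 0,"ay": 0,"az": 0}
    - {"tx": 0,"ty": 0,"tz": 0,"ax": 0,"ay": 0,"az": 0}
    - {"tx": 0,"ty": 0,"tz": 0,"ax": 0,"ay": 0,"az": 0}
    - {"tx": 0,"ty": 0,"tz": 0,"ax": 0,"ay": 0,"az": 0}
    - {"tx": 0,"ty": 0,"tz": 0,"ax": 0,"ay": 0,"az": 0}
  jaw: 1
  force: 30

```text
time_s: 14.08
ee_pos: [0.5911, 0.1269, 0.2538]
eef_rot: [-3.141, -0.0, -0.0]
force: [0.7, 0.1, 0.4]
grip_width: 0.0473
grip_force: 29.9
```

Call:
apply_moves:
  increments:
    - {"tx": 0,"ty": 0,"tz": -0.5,"ax": 0,"ay": 0,"az": 0}
    - {"tx": 0,"ty": 0,"tz": -1,"ax": 0,"ay": 0,"az": 0}
    - {"tx": 0,"ty": 0,"tz": -1,"ax": 0,"ay": 0,"az": 0}
    - {"tx": -0.5,"ty": 0.3,"tz": -0.5,"ax": 0,"ay": 0,"az": 0}
    - {"tx": -1,"ty": 0.5,"tz": 0,"ax": 0,"ay": 0,"az": 0}
    - {"tx": -1,"ty": 0.7,"tz": 0,"ax": 0,"ay": 0,"az": 0}
    - {"tx": -0.5,"ty": 1,"tz": 0,"ax": 0,"ay": 0,"az": 0}
    - {"tx": 0,"ty": 1,"tz": 0,"ax": 0,"ay": 0,"az": 0}
    - {"tx": 0,"ty": 1,"tz": 0,"ax": 0,"ay": 0,"az": 0}
    - {"tx": 0,"ty": 1,"tz": 0,"ax": 0,"ay": 0,"az": 0}
    - {"tx": 0,"ty": 1,"tz": 0,"ax": 0,"ay": 0,"az": 0}
    - {"tx": 0.2,"ty": 1,"tz": 0,"ax": 0,"ay": 0,"az": 0}

```text
time_s: 15.58
ee_pos: [0.5068, -0.0991, 0.3448]
eef_rot: [3.141, -0.001, -0.0]
force: [-0.1, 0.3, -1.6]
grip_width: 0.0476
grip_force: 29.9
```

Call:
apply_moves:
  increments:
    - {"tx": 0.2,"ty": 1,"tz": 0,"ax": 0,"ay": 0,"az": 0}
    - {"tx": 0.2,"ty": 1,"tz": 0,"ax": 0,"ay": 0,"az": 0}
    - {"tx": 0.2,"ty": 1,"tz": 0,"ax": 0,"ay": 0,"az": 0}
    - {"tx": 0.2,"ty": 1,"tz": 0,"ax": 0,"ay": 0,"az": 0}
    - {"tx": 0.15,"ty": 1,"tz": 0,"ax": 0,"ay": 0,"az": 0}
    - {"tx": 0.15,"ty": 0.7,"tz": 0,"ax": 0,"ay": 0,"az": 0}
    - {"tx": 0.1,"ty": 0.5,"tz": 0,"ax": 0,"ay": 0,"az": 0}
    - {"tx": 0,"ty": 0,"tz": 0,"ax": 0,"ay": 0,"az": 0}
    - {"tx": 0,"ty": 0,"tz": 0,"ax": 0,"ay": 0,"az": 0}

```text
time_s: 16.7
ee_pos: [0.5429, -0.2835, 0.3439]
eef_rot: [-3.141, 0.0, 0.0]
force: [-0.3, 0.0, -1.1]
grip_width: 0.0473
grip_force: 29.9
```

Call:
apply_moves:
  increments:
    - {"tx": -0.13,"ty": 0,"tz": 0.4,"ax": 0,"ay": 0,"az": 0}
    - {"tx": 0,"ty": 0,"tz": 0.6,"ax": 0,"ay": 0,"az": 0}
    - {"tx": 0,"ty": 0,"tz": 0.6,"ax": 0,"ay": 0,"az": 0}
    - {"tx": 0,"ty": 0,"tz": 0.5,"ax": 0,"ay": 0,"az": 0}
    - {"tx": 0,"ty": 0,"tz": 0.3,"ax": 0,"ay": 0,"az": 0}
    - {"tx": 0,"ty": 0,"tz": 0.1,"ax": 0,"ay": 0,"az": 0}
    - {"tx": 0,"ty": 0,"tz": 0,"ax": 0,"ay": 0,"az": 0}
    - {"tx": 0,"ty": 0,"tz": 0,"ax": 0,"ay": 0,"az": 0}

```text
time_s: 17.7
ee_pos: [0.5391, -0.2842, 0.2693]
eef_rot: [3.141, -0.001, -0.0]
force: [-0.2, -0.4, -1.9]
grip_width: 0.0476
grip_force: 29.9
```

Call:
apply_moves:
  increments:
    - {"tx": 0,"ty": 0,"tz": 0.05,"ax": 0,"ay": 0,"az": 0}
    - {"tx": 0,"ty": 0,"tz": 0.04,"ax": 0,"ay": 0,"az": 0}
    - {"tx": 0,"ty": 0,"tz": 0,"ax": 0,"ay": 0,"az": 0}
    - {"tx": 0,"ty": 0,"tz": 0,"ax": 0,"ay": 0,"az": 0}

```text
time_s: 18.2
ee_pos: [0.5391, -0.2841, 0.2661]
eef_rot: [-3.142, 0.0, -0.0]
force: [-0.3, 0.2, -0.4]
grip_width: 0.0476
grip_force: 29.9
```

Call:
apply_moves:
  increments:
    - {"tx": 0,"ty": 0,"tz": 0.03,"ax": 0,"ay": 0,"az": 0}
    - {"tx": 0,"ty": 0,"tz": 0.03,"ax": 0,"ay": 0,"az": 0}
    - {"tx": 0,"ty": 0,"tz": 0,"ax": 0,"ay": 0,"az": 0}
    - {"tx": 0,"ty": 0,"tz": 0,"ax": 0,"ay": 0,"az": 0}

```text
time_s: 18.7
ee_pos: [0.5392, -0.2841, 0.2648]
eef_rot: [3.141, -0.001, -0.0]
force: [-0.7, 1.9, 5.7]
grip_width: 0.0472
grip_force: 30.0
```

Call:
apply_moves:
  increments:
    - {"tx": 0,"ty": 0,"tz": 0,"ax": 0,"ay": 0,"az": 0}
    - {"tx": 0,"ty": 0,"tz": 0,"ax": 0,"ay": 0,"az": 0}
    - {"tx": 0,"ty": 0,"tz": 0,"ax": 0,"ay": 0,"az": 0}
    - {"tx": 0,"ty": 0,"tz": -0.5,"ax": 0,"ay": 0,"az": 0}
    - {"tx": 0,"ty": 0,"tz": -1,"ax": 0,"ay": 0,"az": 0}
    - {"tx": 0,"ty": 0,"tz": -1,"ax": 0,"ay": 0,"az": 0}
  jaw: 0.25

```text
time_s: 19.45
ee_pos: [0.539, -0.2841, 0.3412]
eef_rot: [3.141, -0.001, -0.0]
force: [-0.9, -0.0, 0.2]
grip_width: 0.0705
grip_force: 0.0
```

Call:
apply_moves:
  increments:
    - {"tx": 0.2,"ty": -1,"tz": 0,"ax": 0,"ay": 0,"az": 0}
    - {"tx": 0.2,"ty": -1,"tz": 0,"ax": 0,"ay": 0,"az": 0}
    - {"tx": 0.2,"ty": -1,"tz": 0,"ax": 0,"ay": 0,"az": 0}
    - {"tx": 0.2,"ty": -1,"tz": 0,"ax": 0,"ay": 0,"az": 0}
    - {"tx": 0.2,"ty": -1,"tz": 0,"ax": 0,"ay": 0,"az": 0}
    - {"tx": 0.2,"ty": -1,"tz": 0,"ax": 0,"ay": 0,"az": 0}
    - {"tx": 0.2,"ty": -1,"tz": 0,"ax": 0,"ay": 0,"az": 0}
    - {"tx": 0.2,"ty": -1,"tz": 0,"ax": 0,"ay": 0,"az": 0}
    - {"tx": 0.2,"ty": -1,"tz": 0,"ax": 0,"ay": 0,"az": 0}
    - {"tx": 0.05,"ty": -1,"tz": 0,"ax": 0,"ay": 0,"az": 0}
    - {"tx": 0,"ty": 0,"tz": 0,"ax": 0,"ay": 0,"az": 0}
  jaw: 0.25

```text
time_s: 20.82
ee_pos: [0.5946, 0.0174, 0.3402]
eef_rot: [-3.141, -0.001, 0.002]
force: [-0.2, -0.4, -0.9]
grip_width: 0.0705
grip_force: 0.0
```

Run:
```python
from h import *
c=wsnap('w7')
cv2.imwrite('pics/w7c.png',cv2.resize(cv2.imread('pics/w7.png')[60:320,100:420],None,fx=2.2,fy=2.2))
for x in (.588,.595,.602):
    P=c['R']@np.array([x,.0168,.108])+c['t']; print((c['camera_matrix']@P/P[2]), 307*.0145/P[2])
```

```text
t 20.825 pos [0.5946 0.0174 0.3402] rot [-3.141e+00 -1.000e-03  2.000e-03] q [-0.03  0.46  1.46  0.    1.22  1.54]
[258.28525661 221.41423687   1.        ] 19.494583756170268
[258.31094176 212.55677309   1.        ] 19.65733362197755
[258.33705939 203.55017179   1.        ] 19.82282378846924
```

View pics/w7c.png

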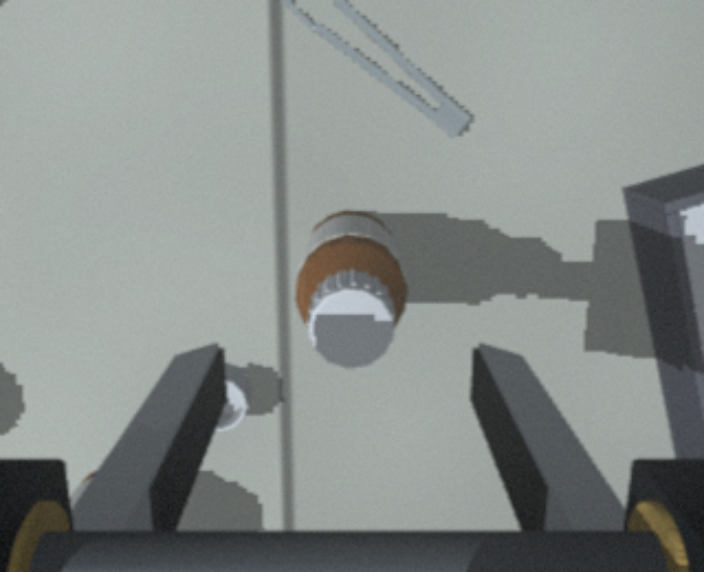

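The cap top is centred at (259.5,207), so x = 0.599. I'll shift +4 mm, descend and grip.

Call:
apply_moves:
  increments:
    - {"tx": 0.14,"ty": 0.03,"tz": 0.6,"ax": 0,"ay": 0,"az": 0}
    - {"tx": 0,"ty": 0,"tz": 0.8,"ax": 0,"ay": 0,"az": 0}
    - {"tx": 0,"ty": 0,"tz": 0.57,"ax": 0,"ay": 0,"az": 0}
    - {"tx": 0,"ty": 0,"tz": 0,"ax": 0,"ay": 0,"az": 0}

```text
time_s: 21.38
ee_pos: [0.5987, 0.0144, 0.2785]
eef_rot: [-3.142, 0.003, -0.001]
force: [0.0, 0.3, -0.4]
grip_width: 0.0703
grip_force: 0.0
```

Call:
apply_moves:
  increments:
    - {"tx": 0,"ty": 0,"tz": 0,"ax": 0,"ay": 0,"az": 0}
    - {"tx": 0,"ty": 0,"tz": 0,"ax": 0,"ay": 0,"az": 0}
    - {"tx": 0,"ty": 0,"tz": 0,"ax": 0,"ay": 0,"az": 0}
    - {"tx": 0,"ty": 0,"tz": 0,"ax": 0,"ay": 0,"az": 0}
    - {"tx": 0,"ty": 0,"tz": 0,"ax": 0,"ay": 0,"az": 0}
    - {"tx": 0,"ty": 0,"tz": 0,"ax": 0,"ay": 0,"az": 0}
    - {"tx": 0,"ty": 0,"tz": 0,"ax": 0,"ay": 0,"az": 0}
  jaw: 1
  force: 30

```text
time_s: 22.25
ee_pos: [0.5989, 0.015, 0.2803]
eef_rot: [-3.142, -0.0, -0.0]
force: [-0.2, 0.3, 2.0]
grip_width: 0.0284
grip_force: 30.0
```

Call:
apply_moves:
  increments:
    - {"tx": 0,"ty": 0,"tz": -0.5,"ax": 0,"ay": 0,"az": 0}
    - {"tx": 0,"ty": 0,"tz": -1,"ax": 0,"ay": 0,"az": 0}
    - {"tx": 0,"ty": 0,"tz": -1,"ax": 0,"ay": 0,"az": 0}
    - {"tx": -0.17,"ty": 0.47,"tz": 0,"ax": 0,"ay": 0,"az": 0}
    - {"tx": -0.4,"ty": 1,"tz": 0,"ax": 0,"ay": 0,"az": 0}
    - {"tx": -0.4,"ty": 1,"tz": 0,"ax": 0,"ay": 0,"az": 0}
    - {"tx": -0.4,"ty": 1,"tz": 0,"ax": 0,"ay": 0,"az": 0}
    - {"tx": -0.4,"ty": 1,"tz": 0,"ax": 0,"ay": 0,"az": 0}
    - {"tx": -0.4,"ty": 1,"tz": 0,"ax": 0,"ay": 0,"az": 0}
    - {"tx": -0.4,"ty": 1,"tz": 0,"ax": 0,"ay": 0,"az": 0}
    - {"tx": -0.3,"ty": 0.7,"tz": 0,"ax": 0,"ay": 0,"az": 0}
    - {"tx": 0,"ty": 0,"tz": 0,"ax": 0,"ay": 0,"az": 0}

```text
time_s: 23.75
ee_pos: [0.5117, -0.2016, 0.3542]
eef_rot: [-3.141, 0.002, -0.003]
force: [-0.2, 0.0, -1.6]
grip_width: 0.0282
grip_force: 30.0
```

Call:
apply_moves:
  increments:
    - {"tx": 0,"ty": 0,"tz": 0,"ax": 0,"ay": 0,"az": 0}

```text
time_s: 23.88
ee_pos: [0.5125, -0.1999, 0.3546]
eef_rot: [-3.141, 0.001, -0.0]
force: [0.6, -0.1, -1.6]
grip_width: 0.0284
grip_force: 30.0
```

Call:
apply_moves:
  increments:
    - {"tx": 0,"ty": 0,"tz": 0.4,"ax": 0,"ay": 0,"az": 0}
    - {"tx": 0,"ty": 0,"tz": 0.6,"ax": 0,"ay": 0,"az": 0}
    - {"tx": 0,"ty": 0,"tz": 0.5,"ax": 0,"ay": 0,"az": 0}
    - {"tx": 0,"ty": 0,"tz": 0.35,"ax": 0,"ay": 0,"az": 0}
    - {"tx": 0,"ty": 0,"tz": 0.15,"ax": 0,"ay": 0,"az": 0}
    - {"tx": 0,"ty": 0,"tz": 0.05,"ax": 0,"ay": 0,"az": 0}
    - {"tx": 0,"ty": 0,"tz": 0.05,"ax": 0,"ay": 0,"az": 0}
    - {"tx": 0,"ty": 0,"tz": 0,"ax": 0,"ay": 0,"az": 0}
    - {"tx": 0,"ty": 0,"tz": 0,"ax": 0,"ay": 0,"az": 0}

```text
time_s: 25.0
ee_pos: [0.5127, -0.2001, 0.2924]
eef_rot: [3.141, -0.0, -0.0]
force: [-0.5, 0.5, -1.6]
grip_width: 0.0285
grip_force: 30.0
```

Call:
apply_moves:
  increments:
    - {"tx": 0,"ty": 0,"tz": 0.03,"ax": 0,"ay": 0,"az": 0}
    - {"tx": 0,"ty": 0,"tz": 0.03,"ax": 0,"ay": 0,"az": 0}
    - {"tx": 0,"ty": 0,"tz": 0,"ax": 0,"ay": 0,"az": 0}
    - {"tx": 0,"ty": 0,"tz": 0,"ax": 0,"ay": 0,"az": 0}

```text
time_s: 25.5
ee_pos: [0.5129, -0.2001, 0.2912]
eef_rot: [3.141, -0.001, -0.0]
force: [-1.6, 1.4, 6.1]
grip_width: 0.0283
grip_force: 30.0
```

Call:
apply_moves:
  increments:
    - {"tx": 0,"ty": 0,"tz": 0,"ax": 0,"ay": 0,"az": 0}
    - {"tx": 0,"ty": 0,"tz": 0,"ax": 0,"ay": 0,"az": 0}
    - {"tx": 0,"ty": 0,"tz": 0,"ax": 0,"ay": 0,"az": 0}
    - {"tx": 0,"ty": 0,"tz": 0,"ax": 0,"ay": 0,"az": 0}
    - {"tx": 0,"ty": 0,"tz": -0.5,"ax": 0,"ay": 0,"az": 0}
    - {"tx": 0,"ty": 0,"tz": -1,"ax": 0,"ay": 0,"az": 0}
    - {"tx": 0,"ty": 0,"tz": -1,"ax": 0,"ay": 0,"az": 0}
    - {"tx": 0.1,"ty": -0.4,"tz": 0,"ax": 0,"ay": 0,"az": 0}
  jaw: 0.3

```text
time_s: 26.5
ee_pos: [0.5157, -0.1883, 0.3684]
eef_rot: [3.14, -0.004, -0.001]
force: [-0.2, -0.3, 0.3]
grip_width: 0.0662
grip_force: 0.0
```

Call:
apply_moves:
  increments:
    - {"tx": 0.1,"ty": -1,"tz": 0,"ax": 0,"ay": 0,"az": 0}
    - {"tx": 0.1,"ty": -1,"tz": 0,"ax": 0,"ay": 0,"az": 0}
    - {"tx": 0.1,"ty": -1,"tz": 0,"ax": 0,"ay": 0,"az": 0}
    - {"tx": 0.1,"ty": -1,"tz": 0,"ax": 0,"ay": 0,"az": 0}
    - {"tx": 0.1,"ty": -1,"tz": 0,"ax": 0,"ay": 0,"az": 0}
    - {"tx": 0.1,"ty": -1,"tz": 0,"ax": 0,"ay": 0,"az": 0}
    - {"tx": 0.1,"ty": -1,"tz": 0,"ax": 0,"ay": 0,"az": 0}
    - {"tx": 0.1,"ty": -1,"tz": 0,"ax": 0,"ay": 0,"az": 0}
    - {"tx": 0.1,"ty": -1,"tz": 0,"ax": 0,"ay": 0,"az": 0}
    - {"tx": 0.1,"ty": -1,"tz": 0,"ax": 0,"ay": 0,"az": 0}
    - {"tx": 0.1,"ty": -1,"tz": 0,"ax": 0,"ay": 0,"az": 0}
    - {"tx": 0.1,"ty": -1,"tz": 0,"ax": 0,"ay": 0,"az": 0}

```text
time_s: 28.0
ee_pos: [0.5515, 0.1733, 0.3649]
eef_rot: [3.141, 0.001, 0.0]
force: [-0.2, -0.6, 0.7]
grip_width: 0.0658
grip_force: 0.0
```

Call:
apply_moves:
  increments:
    - {"tx": 0.1,"ty": -1,"tz": 0,"ax": 0,"ay": 0,"az": 0}
    - {"tx": 0.1,"ty": -1,"tz": 0,"ax": 0,"ay": 0,"az": 0}
    - {"tx": 0.1,"ty": -1,"tz": 0,"ax": 0,"ay": 0,"az": 0}
    - {"tx": 0.2,"ty": -0.9,"tz": 0.5,"ax": 0,"ay": 0,"az": 0}
    - {"tx": 0,"ty": 0,"tz": 0.2,"ax": 0,"ay": 0,"az": 0}
    - {"tx": 0,"ty": 0,"tz": 0,"ax": 0,"ay": 0,"az": 0}

```text
time_s: 28.75
ee_pos: [0.5666, 0.2886, 0.3436]
eef_rot: [3.141, 0.001, -0.0]
force: [-0.1, -1.0, -0.9]
grip_width: 0.0661
grip_force: 0.0
```

Run:
```python
from h import *
c=wsnap('w8')
cv2.imwrite('pics/w8c.png',cv2.resize(cv2.imread('pics/w8.png')[60:320,100:420],None,fx=2.2,fy=2.2))
for x in (.56,.567,.574):
    P=c['R']@np.array([x,.288,.095])+c['t']; print((c['camera_matrix']@P/P[2]), 307*.013/P[2])
```

```text
t 28.75 pos [0.5666 0.2886 0.3436] rot [ 3.141e+00  1.000e-03 -0.000e+00] q [ 0.41  0.54  1.32 -0.    1.28  1.98]
[258.03605121 212.79975409   1.        ] 16.35794872849641
[258.03818358 204.45381671   1.        ] 16.48676664653137
[258.0403498  195.97538839   1.        ] 16.617629536191817
```

View pics/w8c.png

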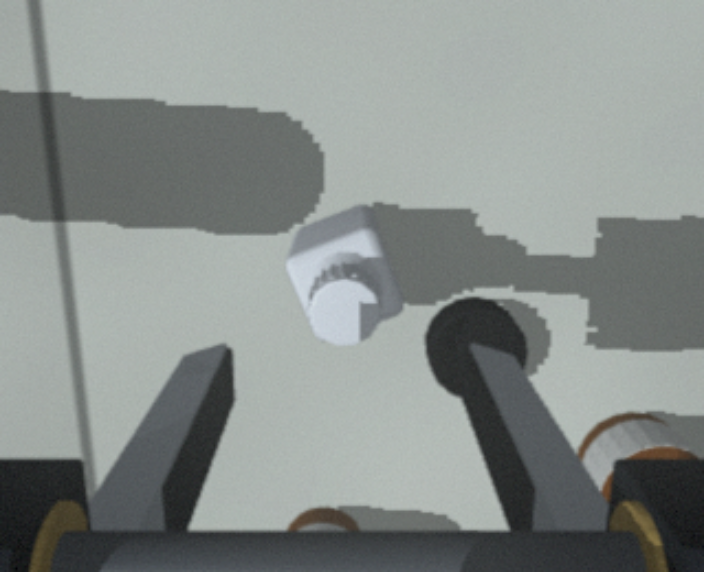

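The square cap top is centred at (256,201) in full-image pixels. The body's top edges run (290,262)-(375,233) and (378,250)-(402,305) in the crop, so I'll work out their world angles.

Run:
```python
from h import *
c=np.load('pics/w8.npz'); t=np.load('pics/top0.npz')
f=lambda p:ray(c,100+p[0]/2.2,60+p[1]/2.2,.062)[:2]
k=lambda p:ray(t,90+p[0]/4.3,125+p[1]/4.3,.062)[:2]
for a,b,g in [((290,262),(375,233),f),((378,250),(402,305),f),((288,245),(362,207),f),((184,115),(205,165),k),((145,193),(205,167),k)]:
    d=g(b)-g(a); print(np.degrees(np.arctan2(d[1],d[0]))%90, np.linalg.norm(d))
```

```text
19.261426991463992 0.03586907772099415
23.615796785806936 0.025113726035642856
27.474180586362706 0.03301937307569116
24.5931484436139 0.0295638404598197
25.03497239000211 0.03477190371074215
```

Call:
apply_moves:
  increments:
    - {"tx": 0.1,"ty": -0.04,"tz": 0.5,"ax": 0,"ay": 0,"az": 0}
    - {"tx": 0,"ty": 0,"tz": 0.8,"ax": 0,"ay": 0,"az": 0}
    - {"tx": 0,"ty": 0,"tz": 0.7,"ax": 0,"ay": 0,"az": 0}
    - {"tx": 0,"ty": 0,"tz": 0.41,"ax": 0,"ay": 0,"az": 0}
    - {"tx": 0,"ty": 0,"tz": 0,"ax": 0,"ay": 0,"az": 0}

```text
time_s: 29.42
ee_pos: [0.5699, 0.2898, 0.2712]
eef_rot: [3.141, 0.001, -0.001]
force: [-0.1, 0.0, 0.6]
grip_width: 0.066
grip_force: 0.0
```

Call:
apply_moves:
  increments:
    - {"tx": 0,"ty": 0,"tz": 0,"ax": 0,"ay": 0,"az": 0}
    - {"tx": 0,"ty": 0,"tz": 0,"ax": 0,"ay": 0,"az": 0}
    - {"tx": 0,"ty": 0,"tz": 0,"ax": 0,"ay": 0,"az": 0}
    - {"tx": 0,"ty": 0,"tz": 0,"ax": 0,"ay": 0,"az": 0}
    - {"tx": 0,"ty": 0,"tz": 0,"ax": 0,"ay": 0,"az": 0}
    - {"tx": 0,"ty": 0,"tz": 0,"ax": 0,"ay": 0,"az": 0}
    - {"tx": 0,"ty": 0,"tz": 0,"ax": 0,"ay": 0,"az": 0}
  jaw: 1
  force: 25

```text
time_s: 30.3
ee_pos: [0.5698, 0.2901, 0.2722]
eef_rot: [-3.142, -0.0, -0.0]
force: [0.3, -0.1, 2.0]
grip_width: 0.0256
grip_force: 25.0
```

Call:
apply_moves:
  increments:
    - {"tx": 0,"ty": 0,"tz": -0.5,"ax": 0,"ay": 0,"az": 0}
    - {"tx": 0,"ty": 0,"tz": -1,"ax": 0,"ay": 0,"az": 0}
    - {"tx": 0,"ty": 0,"tz": -1,"ax": 0,"ay": 0,"az": 0}
    - {"tx": 0,"ty": 0.5,"tz": -0.2,"ax": 0,"ay": 0,"az": 0}
    - {"tx": 0.1,"ty": 1,"tz": 0,"ax": 0,"ay": 0,"az": 0}
    - {"tx": 0.1,"ty": 1,"tz": 0,"ax": 0,"ay": 0,"az": 0}
    - {"tx": 0.1,"ty": 1,"tz": 0,"ax": 0,"ay": 0,"az": 0}
    - {"tx": 0.1,"ty": 1,"tz": 0,"ax": 0,"ay": 0,"az": 0}
    - {"tx": 0.1,"ty": 1,"tz": 0,"ax": 0,"ay": 0,"az": 0}
    - {"tx": 0.1,"ty": 1,"tz": 0,"ax": 0,"ay": 0,"az": 0}
    - {"tx": 0.1,"ty": 1,"tz": 0,"ax": 0,"ay": 0,"az": 0}
    - {"tx": 0.1,"ty": 1,"tz": 0,"ax": 0,"ay": 0,"az": 0}

```text
time_s: 31.8
ee_pos: [0.5933, 0.0332, 0.3522]
eef_rot: [3.141, 0.001, -0.001]
force: [0.3, 0.2, -1.6]
grip_width: 0.0254
grip_force: 25.0
```

Call:
apply_moves:
  increments:
    - {"tx": 0.1,"ty": 1,"tz": 0,"ax": 0,"ay": 0,"az": 0}
    - {"tx": 0,"ty": 1,"tz": 0,"ax": 0,"ay": 0,"az": 0}
    - {"tx": 0,"ty": 1,"tz": 0,"ax": 0,"ay": 0,"az": 0}
    - {"tx": 0,"ty": 1,"tz": 0,"ax": 0,"ay": 0,"az": 0}
    - {"tx": 0,"ty": 1,"tz": 0,"ax": 0,"ay": 0,"az": 0}
    - {"tx": 0,"ty": 1,"tz": 0,"ax": 0,"ay": 0,"az": 0}
    - {"tx": 0,"ty": 1,"tz": 0,"ax": 0,"ay": 0,"az": 0}
    - {"tx": 0,"ty": 0,"tz": 0,"ax": 0,"ay": 0,"az": 0.6}
    - {"tx": 0,"ty": 0,"tz": 0,"ax": 0,"ay": 0,"az": 0.6}
    - {"tx": 0,"ty": 0,"tz": 0,"ax": 0,"ay": 0,"az": 0}

```text
time_s: 33.05
ee_pos: [0.5961, -0.1756, 0.3523]
eef_rot: [-3.141, 0.001, -0.105]
force: [-0.0, -0.1, -0.4]
grip_width: 0.0252
grip_force: 25.0
```

Run:
```python
from h import *
c=wsnap('w9')
cv2.imwrite('pics/w9c.png',cv2.resize(cv2.imread('pics/w9.png')[60:320,100:420],None,fx=2.2,fy=2.2))
```

```text
t 33.05 pos [ 0.5961 -0.1756  0.3523] rot [-3.141e+00  1.000e-03 -1.050e-01] q [-0.35  0.5   1.36 -0.    1.28  1.33]
```

View pics/w9c.png

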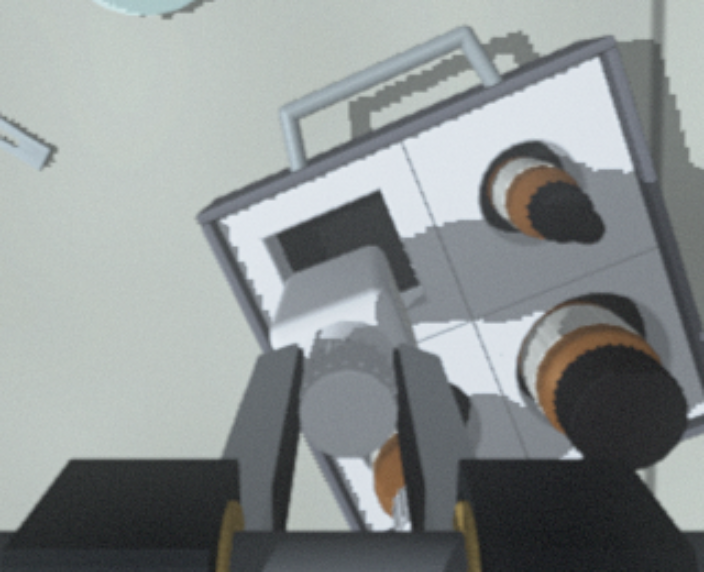

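The dropper, jar and amber bottle stand in their wells. The square bottle's edges run within a few degrees of the square well's and it sits above the well. I'll lower it.

Call:
apply_moves:
  increments:
    - {"tx": 0.03,"ty": -0.03,"tz": 0.4,"ax": 0,"ay": 0,"az": 0}
    - {"tx": 0,"ty": 0,"tz": 0.6,"ax": 0,"ay": 0,"az": 0}
    - {"tx": 0,"ty": 0,"tz": 0.6,"ax": 0,"ay": 0,"az": 0}
    - {"tx": 0,"ty": 0,"tz": 0.4,"ax": 0,"ay": 0,"az": 0}
    - {"tx": 0,"ty": 0,"tz": 0.15,"ax": 0,"ay": 0,"az": 0}
    - {"tx": 0,"ty": 0,"tz": 0.06,"ax": 0,"ay": 0,"az": 0}
    - {"tx": 0,"ty": 0,"tz": 0.04,"ax": 0,"ay": 0,"az": 0}
    - {"tx": 0,"ty": 0,"tz": 0,"ax": 0,"ay": 0,"az": 0}
    - {"tx": 0,"ty": 0,"tz": 0,"ax": 0,"ay": 0,"az": 0}

```text
time_s: 34.22
ee_pos: [0.5977, -0.1742, 0.2859]
eef_rot: [3.141, -0.001, -0.105]
force: [-0.5, -0.4, -1.4]
grip_width: 0.0254
grip_force: 25.0
```

Call:
apply_moves:
  increments:
    - {"tx": 0,"ty": 0,"tz": 0.03,"ax": 0,"ay": 0,"az": 0}
    - {"tx": 0,"ty": 0,"tz": 0,"ax": 0,"ay": 0,"az": 0}
    - {"tx": 0,"ty": 0,"tz": 0,"ax": 0,"ay": 0,"az": 0}

```text
time_s: 34.6
ee_pos: [0.5977, -0.1742, 0.2847]
eef_rot: [3.142, -0.0, -0.105]
force: [0.1, 0.6, -1.7]
grip_width: 0.0255
grip_force: 25.0
```

Call:
apply_moves:
  increments:
    - {"tx": 0,"ty": 0,"tz": 0.03,"ax": 0,"ay": 0,"az": 0}
    - {"tx": 0,"ty": 0,"tz": 0.03,"ax": 0,"ay": 0,"az": 0}
    - {"tx": 0,"ty": 0,"tz": 0,"ax": 0,"ay": 0,"az": 0}
    - {"tx": 0,"ty": 0,"tz": 0,"ax": 0,"ay": 0,"az": 0}

```text
time_s: 35.1
ee_pos: [0.5977, -0.1742, 0.2831]
eef_rot: [3.141, -0.0, -0.105]
force: [-0.4, -0.6, 4.2]
grip_width: 0.0253
grip_force: 25.0
```

Contact made. I'll release, lift and back the arm toward the base so the final look is clear.

Call:
apply_moves:
  increments:
    - {"tx": 0,"ty": 0,"tz": 0,"ax": 0,"ay": 0,"az": 0}
    - {"tx": 0,"ty": 0,"tz": 0,"ax": 0,"ay": 0,"az": 0}
    - {"tx": 0,"ty": 0,"tz": 0,"ax": 0,"ay": 0,"az": 0}
    - {"tx": 0,"ty": 0,"tz": 0,"ax": 0,"ay": 0,"az": 0}
    - {"tx": 0,"ty": 0,"tz": -0.5,"ax": 0,"ay": 0,"az": 0}
    - {"tx": 0,"ty": 0,"tz": -1,"ax": 0,"ay": 0,"az": 0}
    - {"tx": 0,"ty": 0,"tz": -1,"ax": 0,"ay": 0,"az": 0}
    - {"tx": 0,"ty": 0,"tz": -1,"ax": 0,"ay": 0,"az": 0}
    - {"tx": 0,"ty": 0,"tz": -0.5,"ax": 0,"ay": 0,"az": 0}
  jaw: 0.35

```text
time_s: 36.22
ee_pos: [0.5975, -0.1741, 0.4055]
eef_rot: [3.141, -0.003, -0.105]
force: [-0.5, -0.6, 0.5]
grip_width: 0.0611
grip_force: 0.0
```

Call:
apply_moves:
  increments:
    - {"tx": -0.9,"ty": -0.5,"tz": 0,"ax": 0,"ay": 0,"az": 0}
    - {"tx": -0.9,"ty": -0.5,"tz": 0,"ax": 0,"ay": 0,"az": 0}
    - {"tx": -0.9,"ty": -0.5,"tz": 0,"ax": 0,"ay": 0,"az": 0}
    - {"tx": -0.9,"ty": -0.5,"tz": 0,"ax": 0,"ay": 0,"az": 0}
    - {"tx": -0.9,"ty": -0.5,"tz": 0,"ax": 0,"ay": 0,"az": 0}
    - {"tx": -0.9,"ty": -0.5,"tz": 0,"ax": 0,"ay": 0,"az": 0}
    - {"tx": 0,"ty": 0,"tz": 0,"ax": 0,"ay": 0,"az": 0}
    - {"tx": 0,"ty": 0,"tz": 0,"ax": 0,"ay": 0,"az": 0}

```text
time_s: 37.22
ee_pos: [0.4463, -0.0679, 0.403]
eef_rot: [3.141, -0.0, -0.105]
force: [-0.7, -0.3, -0.5]
grip_width: 0.0612
grip_force: 0.0
```

Run:
```python
from h import *
snap('top','top1'); snap('scene','scene1')
a=cv2.resize(cv2.imread('pics/top1.png')[105:255,90:410],None,fx=2.4,fy=2.4)[:, :768]
b=cv2.resize(cv2.imread('pics/scene1.png')[110:290,100:400],None,fx=1.3,fy=1.3)
o=np.zeros((a.shape[0]+b.shape[0],768,3),np.uint8);o[:a.shape[0],:a.shape[1]]=a;o[a.shape[0]:,:b.shape[1]]=b
cv2.imwrite('pics/fin.png',o); print(o.shape)
```

```text
(594, 768, 3)
```

View pics/fin.png

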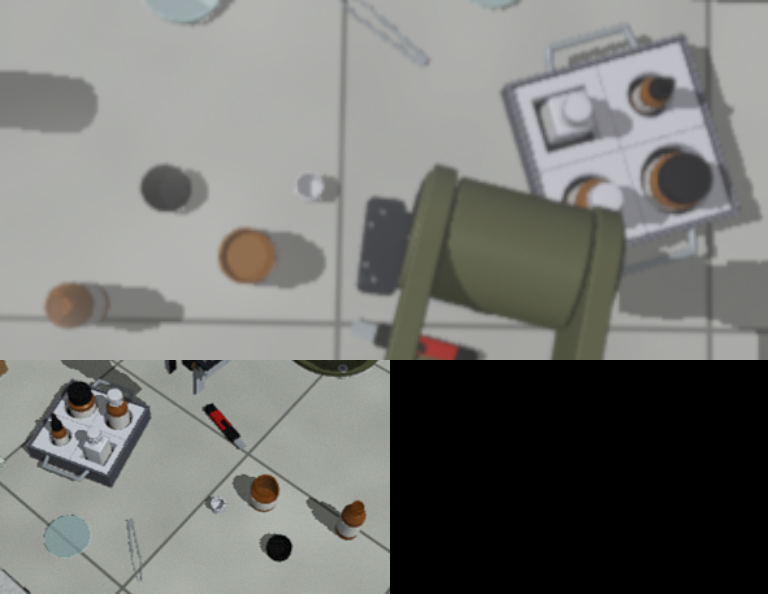

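All four closed containers stand upright in their own wells, and the open bottle and open jar are where they were. The arm is touching nothing, so I'm handing in.

```bash
python3 -c "
from station import hand_in; print(hand_in())"
```

```text
the job is handed in; nothing more can be done
None
```

I handed the job in after about 37 s of robot time: all four closed containers stand upright in their own wells, the uncapped bottle and jar stand where they were, and the arm is clear of everything.

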